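# Zero a sprung height gauge and lower it onto a rod

### The arm

A 7-joint arm with a two-finger parallel gripper is mounted at the origin on the work surface. World frame = base frame: x ahead of the robot, y to its left, z up, the work surface at z = 0. Lengths are in m, angles in degrees, forces in N, time in s.
With the tool pointing down it reaches from about 0.425 to 0.825 m from the base axis. Payload 3.6 kg.
Tool frame: the origin (TCP) lies at the very end of the fingers, on their centre line; the grasp point (between the pads) lies 19 mm behind it; z points along the fingers, y is the line along which they close (so a half turn about z gives the same grasp; the last joint's range is limited). The gripper opens to 85 mm and grips with 20 to 120 N. Pads are 22 mm wide; open, the fingers measure 114 mm over their backs; the gripper's body (76 mm by 85 mm) begins 54 mm behind the grasp point. The pads swing forward as they close: fully open they stand 13 mm farther back than shut.
Start: joints at [75.373, 35.231, -0.722, 81.555, 0.464, 63.22, -2.315], TCP at [0.147, -0.633, 0.231] pointing down, gripper open.
Joint ranges: [-178.69, 178.69], [-17.37, 117.87], [-77.05, 75.6], [15.02, 138.74], [-78.02, 258.01], [0.78, 113.62], [-162.83, 162.83]. Speed limits (degrees/s): [159.86, 159.86, 180, 180, 180, 180, 180].

### API

Orientations are given as a 3x3 rotation matrix whose columns are the frame's x, y, z axes.
In Python, from station import sensors, optics, ticket gives the robot as it stands.
- The arm moves only by the tool drive_tool, never from a script. Its argument "deltas" is a list of rows, each a list of 7 numbers: the shift along the tool's x, y, z as a fraction of full scale, then the turn, a rotation vector about the tool's x, y, z as a fraction of full scale, then the finger opening in mm, from 0 to 85.4. A call has 1 to 12 rows; each row is the pose to reach, as a shift and turn from the pose commanded when the call began, along the tool's axes at that moment; what a row does not reach only later rows make up. Full scale, the value 1, is 0.25 m for a shift and 2 rad for a turn. A row lasts 1/8 s, in which the tool goes at most 62.5 mm and 10.7 degrees, less where a joint would pass 70% of its speed; a pose out of reach is approached as far as the arm can. A call with a number of a shift or a turn outside -1 to 1 is refused whole. A call with a gripper value outside its range is refused whole. The fingers move at their own pace and stop on an object; the grip force is fixed at half the most. Time passes only in rows, so rows that repeat a pose let the fingers close. It gives the time, the measured TCP pose, the force, the opening and the grip force at its end, in the units of the state.
- sensors.get_obs(): the state, without advancing time (a new reading comes with each control period).
- optics.read_camera(name): name is "side" or "top"; returns (picture, depth): 420x560x3 uint8, red, green, blue; 420x560 float32, m along the optical axis (not along the pixel's ray), 0 where there is no reading.
- optics.get_calibration(name): a dict with "vfov" (degrees; the focal length in pixels is half the picture's height over the tangent of half this angle, whatever the lens; pixels are square), "cx", "cy" (the principal point, pixels), "cam_to_world" (4x4, takes a point from camera to world coordinates). Camera axes: x right, y down, z forward; pixel columns grow to the right and rows downward; lengths in m; the calibration is good to about 2 mm. A picture is of the moment at which its call begins. get_calibration takes no time and is no camera call.
- ticket.hand_in(): hands the job in; it is judged then, once.
The state is a dict: "time_s": time; "joint_pos": joint angles; "qd": joint speeds; "joint_torque": joint torques, N m; "ee_pos": TCP position; "orientation": TCP orientation; "contact_force": force on the tool from outside, world axes, zero at the start; "moment": the same for the moment, N m; "opening": finger opening in m; "grasp_force": force on a finger pad.
Only numpy, scipy, OpenCV 4.12 (cv2) and the standard library are available. Lean on these libraries where they do the work, as an engineer would, in place of code of your own. Each camera call takes 0.05 s, during which the arm holds its last target. There are 200 camera calls.

### The job

The sprung height gauge lies on its back beside the granite plate. Zero it first: stand it on its feet on a bare part of the plate, foot on the granite, and let go; then take it again and lower it gently astride the V-block, so that its sprung foot rests on the crest of the round rod, near the middle of the V-block, and it reads the rod's height, and leave it standing square on the plate. Leave the rod in the V-block, do not push these or the other things about, and do not bang the gauge down or jab its foot.

Things in the scene. Friction and masses are not known exactly. Their poses are not given: they have to be found in the camera images.
- gauge: Bridge-shaped height gauge, 0.45 kg, lying on its back on the bench (own x up, own z level, origin 22 mm up). Origin: centre of its underside, between the feet; z runs up the column, y along the bridge, x out of the scale face. Dark legs 44 (x) x 14 (y) x 66 mm at y = +-53 mm (92 mm clear between them); beam 30 x 120 mm at z = 66 to 80 mm. Centre of mass near z = 50 mm.
- gauge_grip (a point): Point to grip, on the axis of the gauge's grey column (28 x 28 mm, from 80 to 140 mm above the gauge's underside), 118 mm above the underside; axes as the gauge's.
- spindle (a joint): The gauge's reading in m: height of the foot's face above the plane of the legs' feet, -0.004 (sprung fully out) to 0.055. 0 when standing on the bare plate; the spring pushes the foot down with about 1 N.
- foot_face (a point): Centre of the underside of the sprung foot (18 x 18 x 6 mm, in the middle of the bridge opening); axes as the gauge's.
- plate: Fixed dark granite plate, 310 (x) x 540 (y) x 30 mm high; origin at the centre of its underside, its top at z = 30 mm. V-block, strip and block stand on it in any order along y, between y = -260 and +130 mm of its frame; from y = +135 to +265 mm it is always bare.
- vblock: Loose steel V-block, 50 (x, along its groove) x 44 (y) x 28 mm high, 0.4 kg; origin at the centre of its underside, on the plate.
- rod: Loose round metal rod, 22 mm diameter, 80 mm long, lying along x in the V-block's groove; its crest is 39 mm above the plate. Origin on its surface at mid-length, underneath at the start.
- rod_mid (a point): Centre of the rod.
- strip: Flat steel strip 90 (x) x 28 x 8 mm on the plate; a bystander. Origin: centre of its underside.
- block: Rectangular aluminium block 50 (x) x 35 x 25 mm on the plate; a bystander. Origin: centre of its underside.
- spray: Bystander: white bottle, 48 mm diameter, 110 mm high. Origin: centre of its underside.
- tray: Bystander: empty open tray 130 (x) x 100 x 35 mm. Origin: centre of its underside.
- ringgauge: Bystander: steel ring 56 mm diameter, 16 mm high. Origin: centre of its underside.
- driver: Bystander: screwdriver 170 mm long lying on the bench.
- mouse: Bystander: computer mouse 100 x 60 x 30 mm. Origin: centre of its underside.
Things that resemble listed ones, but are neither listed nor needed, are in the scene too. Leave any purple look-alike of the gauge alone.

How it is judged (in metres and radians):
On the way, in this order (a step that is already met when the one before it is completed fails the run):
1. the gauge stands on its feet on the bare plate, let go, and reads zero (within 1.6 mm) (angle between gauge's own z axis and vertical below 0.035 rad and z of gauge in the frame of plate between 0.028 and 0.0317 m and contact force between the fingers and gauge below 0.05 N and value of joint spindle between -0.0016 and 0.0016 m and contact force between gauge and plate above 1 N), for 0.3 s.
2. the gauge stands astride the V-block, let go, its foot on the rod's crest, reading the rod's height of 39 mm (within 1.7 mm) (angle between gauge's own z axis and vertical below 0.035 rad and z of gauge in the frame of plate between 0.028 and 0.0317 m and contact force between the fingers and gauge below 0.05 N and value of joint spindle between 0.0372 and 0.0406 m and contact force between gauge and rod above 0.3 N and y of foot_face in the frame of vblock between -0.008 and 0.008 m and x of foot_face in the frame of vblock between -0.025 and 0.025 m), for 0.3 s.
At the end, for the whole second after the job is handed in: The gauge stands upright (2 deg), feet on the plate (2 mm), let go, at rest; its foot presses on the rod within 8 mm of the groove's centre line and 25 mm of the V-block's middle, reading 37.2 to 40.6 mm; the rod lies in the V-block (centre within 12 mm of its middle) (all of step 2 and horizontal distance between rod_mid and vblock below 0.012 m and linear speed of each of gauge, rod below 0.01 m/s and angular speed of gauge below 0.1 rad/s); the robot touches nothing.
It fails at once if the gauge or its foot pushes on the rod with more than 20 N (contact force between gauge and rod above 20 N).
It fails at once if the gauge is banged or pressed onto the plate with more than 80 N (contact force between gauge and plate above 80 N).
It fails at once if the gauge is dropped: it moves faster than 0.35 m/s, as after falling 6 mm, with no finger holding it (contact force between the fingers and gauge below 0.05 N and linear speed of gauge above 0.35 m/s).
It fails at once if the V-block or the rod is pushed more than 15 mm (distance of any of vblock, rod_mid from where it was at the start of the episode above 0.015 m).
It fails at once if a bystander is moved more than 20 mm (distance of any of strip, block, spray, tray, ringgauge, driver, mouse from where it was at the start of the episode above 0.02 m).
It also fails if it takes over 50 s, if anything falls off the work surface, if the arm or the gripper's body presses on something with over 40 N, if the wrist force passes 120 N, or if a joint passes its speed limit or range.

## Working session

There is one attempt and no reset: what is moved stays moved. The work goes in short steps, Python scripts to look and compute and a tool call to move; the robot and the scene stay as the last step left them, time stands still between calls to the robot, and variables do not carry over. Pictures are saved under pics/ and viewed, at most 10 in all, crops included, and the job is handed in when it is done.

Besides the shell and the picture viewer there is one more tool, called after "Request:" as name(argument=value, ...) on one line, values as JSON. drive_tool: Moves the arm, as the interface text tells. Shift numbers are shares of 0.25 m and turn numbers shares of 2 rad, none past 1 either way. Its arguments: {"type":"object","properties":{"deltas":{"type":"array","items":{"type":"array","items":{"type":"number"}}}},"required":["deltas"]}

```bash
mkdir -p pics; ls; cat > h.py <<'E'
import numpy as np, cv2
from station import sensors, optics, ticket
def cam(n):
    c=optics.get_calibration(n); f=210/np.tan(np.radians(c['vfov'])/2)
    return f,c['cx'],c['cy'],np.array(c['cam_to_world'])
def cloud(n,d):
    f,cx,cy,T=cam(n); v,u=np.mgrid[0:420,0:560]
    P=np.stack([(u-cx)/f*d,(v-cy)/f*d,d],-1)
    return P@T[:3,:3].T+T[:3,3]
def ray(n,u,v,z):
    f,cx,cy,T=cam(n); r=T[:3,:3]@np.array([(u-cx)/f,(v-cy)/f,1]); o=T[:3,3]
    return o+r*(z-o[2])/r[2]
E
python3 - <<'E'
from h import *
for n in('top','side'):
    p,d=optics.read_camera(n); cv2.imwrite(f'pics/{n}0.png',p[...,::-1]); np.savez(f'{n}0.npz',p=p,d=d)
    c=optics.get_calibration(n); print({k:np.round(v,3).tolist() if k=='cam_to_world' else v for k,v in c.items()}, (d==0).mean())
o=sensors.get_obs(); print(o['ee_pos'],o['orientation'],o['time_s'])
E
```

```text
pics
{'vfov': 49.071096023899884, 'cx': 278.3923933882989, 'cy': 208.24258395898414, 'cam_to_world': [[0.011, -0.984, 0.181, 0.308], [-1.0, -0.014, -0.018, 0.013], [0.02, -0.18, -0.983, 1.246], [0.0, 0.0, 0.0, 1.0]]} 0.003983843537414966
{'vfov': 44.742539158734644, 'cx': 271.1262917828169, 'cy': 202.01972992924635, 'cam_to_world': [[-0.772, -0.395, 0.497, -0.306], [-0.635, 0.467, -0.615, 1.026], [0.011, -0.791, -0.612, 1.101], [0.0, 0.0, 0.0, 1.0]]} 0.00413265306122449
[ 0.147289   -0.63239098  0.23022965] [[ 9.73920069e-01  2.26890705e-01 -5.54864264e-04]
 [ 2.26891382e-01 -9.73917456e-01  2.25594275e-03]
 [-2.85395503e-05 -2.32300184e-03 -9.99997301e-01]] 0.1
```

View pics/top0.png

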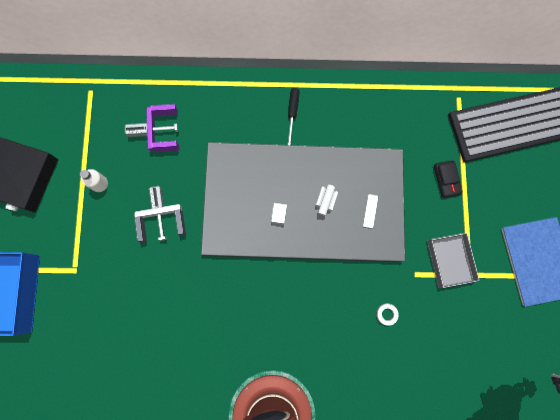

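View pics/side0.png

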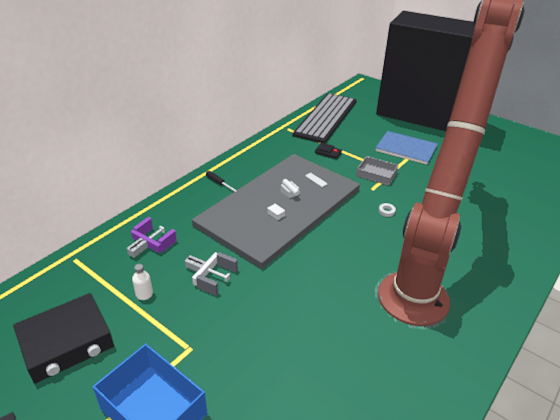

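Top view: candidates for the gauge are the purple look-alike at (150,128) and the grey gauge with dark legs at (160,212). I choose the grey one. The plate is centred near (304,202) and its left part is bare. On it are the block (279,214), V-block with rod (327,200) and strip (371,211). In the side view the gauge is at (210,270) and the V-block at (290,188).

```bash
python3 - <<'E'
from h import *
t=np.load('top0.npz');s=np.load('side0.npz')
r=lambda im:cv2.resize(im[...,::-1],(390,300),interpolation=cv2.INTER_CUBIC)
a=r(t['p'][175:250,120:217]);b=r(t['p'][170:230,288:366]);c=r(s['p'][245:300,175:246]);e=r(s['p'][165:215,255:320])
cv2.imwrite('pics/crop.png',np.vstack([np.hstack([a,b]),np.hstack([c,e])]))
C=cloud('top',t['d']); D=cloud('side',s['d'])
np.set_printoptions(precision=3,suppress=True)
for n,X,l in(('top',C,[(155,192),(157,200),(160,212),(140,232),(181,225),(162,235),(322,207),(328,200),(332,192),(279,212),(240,200),(371,211)]),('side',D,[(199,268),(210,272),(228,262),(207,284),(290,188),(276,210),(240,225)])):
    for u,v in l: print(n,u,v,X[v,u])
# plate
m=(np.abs(C[...,2]-.03)<.004)&(C[...,0]>.2)&(C[...,0]<.9)
m=cv2.morphologyEx(m.astype(np.uint8),cv2.MORPH_OPEN,np.ones((5,5)))
n,lab,st,_=cv2.connectedComponentsWithStats(m);k=1+st[1:,4].argmax()
P=C[lab==k]; print('plate z',np.median(P[:,2]),cv2.minAreaRect(P[:,:2].astype(np.float32)))
E
```

```text
top 155 192 [0.569 0.322 0.035]
top 157 200 [0.548 0.315 0.036]
top 160 212 [0.514 0.304 0.041]
top 140 232 [0.46  0.351 0.047]
top 181 225 [0.48  0.246 0.046]
top 162 235 [0.455 0.299 0.025]
top 322 207 [ 0.529 -0.123  0.067]
top 328 200 [ 0.548 -0.138  0.068]
top 332 192 [ 0.57  -0.15   0.064]
top 279 212 [ 0.516 -0.011  0.057]
top 240 200 [0.552 0.094 0.032]
top 371 211 [ 0.526 -0.258  0.038]
side 199 268 [0.529 0.327 0.026]
side 210 272 [ 0.513  0.299 -0.002]
side 228 262 [0.477 0.257 0.031]
side 207 284 [0.461 0.361 0.032]
side 290 188 [ 0.537 -0.119  0.065]
side 276 210 [ 0.507 -0.007  0.052]
side 240 225 [0.568 0.104 0.025]
plate z 0.03048649268948944 ((0.42268747091293335, -0.19680804014205933), (0.05081960931420326, 0.06802702695131302), 0.3614738881587982)
```

View pics/crop.png

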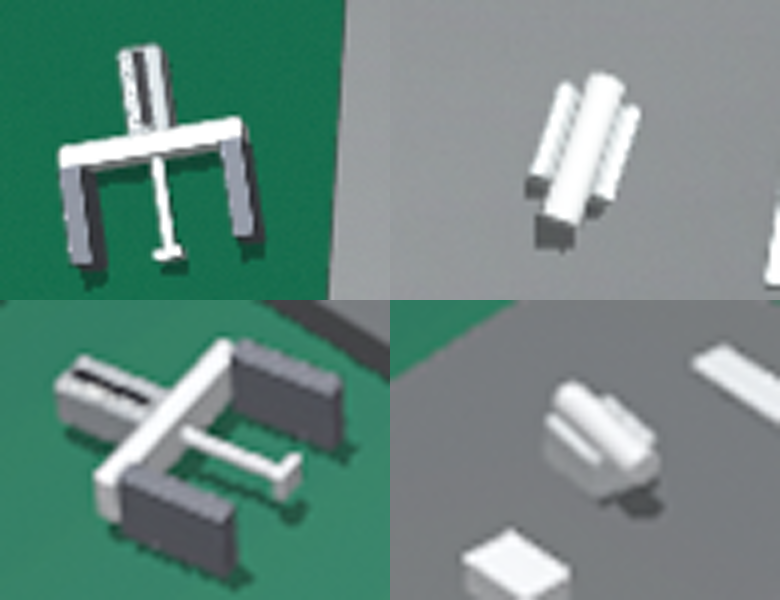

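Crop: this is the grey gauge, scale face up, with its column towards +x (top 155,192), dark legs and foot at (162,237). The rod lies in the V-block at about (327,200). Next I measure the poses.

```bash
python3 - <<'E'
from h import *
np.set_printoptions(precision=4,suppress=True)
t=np.load('top0.npz');s=np.load('side0.npz')
R=lambda P:cv2.minAreaRect(P[:,:2].astype(np.float32))
for n,q in(('top',t),('side',s)):
    C=cloud(n,q['d']);p=q['p'].astype(int)
    box=lambda x0,x1,y0,y1:(C[...,0]>x0)&(C[...,0]<x1)&(C[...,1]>y0)&(C[...,1]<y1)
    ng=(p[...,0]>0.7*p[...,1])
    g=box(.4,.62,.2,.42)&ng&(C[...,2]>.012 )
    tp=g&(C[...,2]>.028)
    P=C[g];print(n,'gauge',R(P),len(P), 'z pct',np.percentile(P[:,2],[50,90]))
    col=tp&(C[...,0]>.535);Q=C[col]
    print(' col',R(Q),Q.mean(0),np.polyfit(Q[:,0],Q[:,1],1))
    for nm,b in(('legL',box(.44,.50,.32,.42)),('legR',box(.44,.505,.2,.28))):
        Q=C[g&b&(C[...,2]>.038)];print(' ',nm,R(Q),Q.mean(0),len(Q))
    k=box(.48,.60,-.2,-.08)&(C[...,2]>.062);Q=C[k]
    print(' rodtop',R(Q),Q.mean(0),len(Q),np.percentile(Q[:,2],90))
    k=box(.48,.60,-.2,-.08)&(C[...,2]>.045);Q=C[k];print(' rod+vb',R(Q))
    for nm,b in(('block',box(.46,.56,-.05,.05)&(C[...,2]>.047)),('strip',box(.4,.62,-.32,-.2)&(p.min(-1)>170))):
        Q=C[b];print(' ',nm,R(Q),np.median(Q[:,2]))
    gr=(p.max(-1)-p.min(-1)<25)&(p.max(-1)<170)&box(.33,.72,-.4,.3)&(np.abs(C[...,2]-.03)<.008)
    gr=cv2.morphologyEx(gr.astype(np.uint8),cv2.MORPH_OPEN,np.ones((7,7)))
    nn,lab,st,_=cv2.connectedComponentsWithStats(gr);i=1+st[1:,4].argmax()
    print(' plate',R(C[lab==i]),np.median(C[lab==i][:,2]))
E
```

```text
top gauge ((0.5138656497001648, 0.31046733260154724), (0.14462141692638397, 0.12078317254781723), 9.923680305480957) 1037 z pct [0.0378 0.0464]
 col ((0.5590642094612122, 0.3204801380634308), (0.05166538804769516, 0.02917880192399025), 12.064502716064453) [0.5593 0.319  0.0371] [0.1572 0.231 ]
  legL ((0.47007495164871216, 0.3561594784259796), (0.0606587789952755, 0.015273263677954674), 9.459616661071777) [0.47   0.356  0.0454] 133
  legR ((0.4811490476131439, 0.2508626878261566), (0.04923349991440773, 0.013588624075055122), 11.000489234924316) [0.4808 0.2504 0.0448] 103
 rodtop ((0.5489683747291565, -0.13653036952018738), (0.04024430364370346, 0.07934311777353287), 75.20027160644531) [ 0.5495 -0.1344  0.0674] 240 0.07078537346669336
 rod+vb ((0.5495582222938538, -0.13450780510902405), (0.04380882531404495, 0.08008076995611191), 72.08170318603516)
  block ((0.5134528279304504, -0.009993549436330795), (0.034690093249082565, 0.05097910016775131), 81.75910949707031) 0.055874643575491545
  strip ((0.5274866819381714, -0.25582781434059143), (0.02845529094338417, 0.09397057443857193), 79.8
[... 733 characters left out ...]
6 0.0408] 60
 rodtop ((0.5431503653526306, -0.13255944848060608), (0.02021593041718006, 0.08401340246200562), 67.30040740966797) [ 0.5434 -0.1331  0.0649] 52 0.06750273763844639
 rod+vb ((0.542873203754425, -0.13299664855003357), (0.04512409865856171, 0.08460238575935364), 70.87864685058594)
  block ((0.5102553963661194, -0.00980372354388237), (0.03974606841802597, 0.051756419241428375), 84.10556030273438) 0.05114337129078472
  strip ((0.5538854598999023, -0.2552794814109802), (0.14884181320667267, 0.07420273125171661), 13.13553524017334) 0.03364708817839124
 plate ((0.4598192274570465, 0.024168938398361206), (0.06615830957889557, 0.17194786667823792), 10.471494674682617) 0.02682528376607607
```

Request:
drive_tool(deltas=[[0.97,-0.4,-0.2,0,0,0,85],[0.97,-0.4,-0.2,0,0,0,85],[0.97,-0.4,-0.2,0,0,0,85],[0.97,-0.4,-0.2,0,0,0,85],[0.97,-0.4,-0.2,0,0,0,85],[0.97,-0.4,-0.2,0,0,0,85]])

```text
time_s: 0.85
ee_pos: [0.3618, -0.4798, 0.2811]
orientation: [[0.973, 0.23, -0.0], [0.23, -0.973, 0.0], [-0.0, -0.0, -1.0]]
contact_force: [-0.3, -0.2, 0.4]
opening: 0.0846
grasp_force: 0.0
```

```bash
cat > st.py <<'E'
from h import *
np.set_printoptions(precision=4,suppress=True)
o=sensors.get_obs()
print(o['time_s'],np.round(o['joint_pos'],2),o['ee_pos'],np.round(o['orientation'],3).tolist(),np.array(o['contact_force']),o['opening'],o['grasp_force'])
open('log.txt','a').write(repr((list(map(float,o['joint_pos'])),np.array(o['ee_pos']).tolist(),np.array(o['orientation']).tolist()))+'\n')
E
python3 st.py
```

```text
0.85 [ 52.04  28.36  -1.85  85.85   0.97  65.83 -26.71] [ 0.3618 -0.4798  0.2811] [[0.973, 0.23, -0.0], [0.23, -0.973, 0.0], [-0.0, -0.0, -1.0]] [-0.3295 -0.1502  0.3908] 0.08458861071746424 0.0
```

Request:
drive_tool(deltas=[[0.83,-0.75,0,0,0,0,85],[0.83,-0.75,0,0,0,0,85],[0.83,-0.75,0,0,0,0,85],[0.83,-0.75,0,0,0,0,85],[0.83,-0.75,0,0,0,0,85]])

```text
time_s: 1.48
ee_pos: [0.5209, -0.2497, 0.2806]
orientation: [[0.974, 0.228, -0.001], [0.228, -0.974, 0.001], [-0.001, -0.001, -1.0]]
contact_force: [0.3, 0.3, -0.2]
opening: 0.085
grasp_force: 0.0
```

Request:
drive_tool(deltas=[[0.45,-0.88,0,0,0,0,85],[0.45,-0.88,0,0,0,0,85],[0.45,-0.88,0,0,0,0,85],[0.45,-0.88,0,0,0,0,85]])

```text
time_s: 1.98
ee_pos: [0.5801, -0.0132, 0.2807]
orientation: [[0.975, 0.222, -0.001], [0.222, -0.975, -0.002], [-0.001, 0.002, -1.0]]
contact_force: [0.1, 0.1, -0.4]
opening: 0.085
grasp_force: 0.0
```

Request:
drive_tool(deltas=[[0.29,-0.88,0,0,0,0,85],[0.29,-0.88,0,0,0,0,85],[0.29,-0.88,0,0,0,0,85],[0.29,-0.88,0,0,0,0,85],[0.29,-0.88,0,0,0,0,85]])

```text
time_s: 2.6
ee_pos: [0.6005, 0.2218, 0.2798]
orientation: [[0.973, 0.23, -0.002], [0.23, -0.973, 0.001], [-0.002, -0.001, -1.0]]
contact_force: [-0.2, -0.6, -0.1]
opening: 0.0849
grasp_force: 0.0
```

```bash
python3 st.py
```

```text
2.6 [ -17.48   32.46   -8.27   78.88    4.64   69.09 -102.81] [0.6005 0.2218 0.2798] [[0.973, 0.23, -0.002], [0.23, -0.973, 0.001], [-0.002, -0.001, -1.0]] [-0.233  -0.6438 -0.1116] 0.08486352645696811 0.0
```

Request:
drive_tool(deltas=[[-0.2,-0.2,0,0,-0.1,0,85],[-0.2,-0.2,0,0,-0.2,0,85],[-0.2,-0.2,0,0,-0.3,0,85],[-0.2,-0.2,0,0,-0.393,0,85],[-0.2,-0.2,0,0,-0.393,0,85],[-0.2,-0.2,0,0,-0.393,0,85]])

```text
time_s: 3.35
ee_pos: [0.5445, 0.2527, 0.3083]
orientation: [[0.795, 0.201, -0.573], [0.195, -0.978, -0.072], [-0.575, -0.055, -0.817]]
contact_force: [-1.2, 0.4, 0.0]
opening: 0.085
grasp_force: 0.0
```

```bash
python3 st.py; cat > fit.py <<'E'
import numpy as np
from scipy.optimize import least_squares
from scipy.spatial.transform import Rotation as R
L=[eval(l) for l in open('log.txt')]
L.append(([75.373,35.231,-.722,81.555,.464,63.22,-2.315],[.1473,-.6324,.2302],[[.97392,.22689,-.00055],[.22689,-.97392,.00226],[0,-.0023,-1]]))
def fk(q,p,s):
    h,L1,L2,Lt=p[:4]
    z=lambda a:R.from_euler('z',a,degrees=True); y=lambda a:R.from_euler('y',a,degrees=True)
    A=z(s[0]*q[0]+p[4])*y(q[1]); P=np.array([0,0,h])+A.apply([p[5],0,L1])
    A=A*z(s[1]*q[2])*y(q[3]); P=P+A.apply([p[6],0,L2]); A=A*z(s[2]*q[4])*y(q[5]); P=P+A.apply([p[7],0,Lt]); A=A*z(s[3]*q[6]+p[8])
    return P,A
def res(p,s):
    r=[]
    for q,e,o in L:
        P,A=fk(q,p,s); r+=list((P-e)*10)+list((A.as_matrix()-np.array(o)).ravel())
    r+=list(np.array(p[5:8])*.02)
    return r
if __name__=='__main__':
    import itertools
    best=min((least_squares(res,[.33,.5,.4,.33,0,0,0,0,g],args=(s,)) for s in itertools.product((-1,),(1,-1),(1,-1),(1,-1)) for g in(0,90,180,-90)),key=lambda r:r.cost)
    for s in itertools.product((-1,),(1,-1),(1,-1),(1,-1)):
        r=min((least_squares(res,[.33,.5,.4,.33,0,0,0,0,g],args=(s,)) for g in(0,90,180,-90)),key=lambda r:r.cost); print(s,r.cost,np.round(r.x,3))
E
python3 fit.py
```

```text
3.35 [  -9.65   50.41  -35.03   52.85    8.14  113.6  -117.29] [0.5445 0.2527 0.3083] [[0.795, 0.201, -0.573], [0.195, -0.978, -0.072], [-0.575, -0.055, -0.817]] [-1.2331  0.3904  0.0061] 0.08503844875327363 0.0
(-1, 1, 1, 1) 6.371057311185832 [-7.000e-03  6.060e-01  2.080e-01  2.970e-01 -6.810e-01  3.210e-01
 -3.400e-01  2.930e-01  2.023e+02]
(-1, 1, 1, -1) 0.7493511645658391 [ 1.3000e-02  6.2400e-01  2.0300e-01  3.1000e-01 -1.0710e+00  3.4100e-01
 -3.2400e-01  3.0800e-01  6.8601e+01]
(-1, 1, -1, 1) 6.438329349660542 [-6.90000e-02  2.62000e-01  2.52000e-01  6.80000e-02  7.63000e-01
  3.01000e-01 -4.84000e-01  1.93000e-01 -1.60968e+02]
(-1, 1, -1, -1) 1.1613119017832783 [-6.7000e-02  2.3500e-01  2.5400e-01  5.3000e-02  3.2800e-01  3.0700e-01
 -4.9500e-01  1.9000e-01  7.0103e+01]
(-1, -1, 1, 1) 7.203299079224687 [ 2.0400e-01  4.7900e-01  3.3200e-01  2.1700e-01 -3.0300e+00  6.8000e-02
 -4.5000e-02  1.0000e-03  2.7639e+01]
(-1, -1, 1, -1) 0.1414272466899701 [ 2.060e-01  4.620e-01  3.340e-01  2.060e-01 -2.720e+00  7.300e-02
 -5.100e-02  1.000e-03  8.791e+01]
(-1, -1, -1, 1) 7.228859421012567 [ 2.5100e-01  5.3800e-01  3.6900e-01  3.0100e-01 -2.1620e+00 -5.0000e-03
 -6.0000e-03 -1.1000e-02  1.5577e+01]
(-1, -1, -1, -1) 0.0005412622786295445 [ 2.6200e-01  5.4800e-01  3.6700e-01  3.0600e-01 -1.9510e+00  7.0000e-03
  4.0000e-03 -2.0000e-03  8.8137e+01]
```

```bash
cat > ik.py <<'E'
from fit import *
s=(-1,-1,-1,-1)
p=least_squares(res,[.262,.548,.367,.306,-1.95,0,0,0,88.1],args=(s,)).x
lo=np.array([-178.69,-17.37,-77.05,15.02,-78.02,.78,-162.83])+.3; hi=np.array([178.69,117.87,75.6,138.74,258.01,113.62,162.83])-.3
def ik(P,Rm,q0):
    f=lambda q:np.r_[(fk(q,p,s)[0]-P)*20,(fk(q,p,s)[1].as_matrix()-Rm).ravel()*3,(q-q0)*2e-5]
    r=least_squares(f,np.clip(q0,lo,hi),bounds=(lo,hi)); P2,A=fk(r.x,p,s)
    return r.x,np.linalg.norm(P2-P)*1e3,np.degrees((A.inv()*R.from_matrix(Rm)).magnitude())
def gauge(pos,yaw,mode):  # yaw: lying: z_g heading; standing: -x_g heading
    c,n=np.cos(np.radians(yaw)),np.sin(np.radians(yaw)); h=np.array([c,n,0]); Z=np.array([0,0,1.])
    x,z=(Z,h) if mode=='lie' else (-h,Z)
    return np.array(pos,float),np.c_[x,np.cross(z,x),z]
def tool(g,a,back=0,sg=1):
    pos,G=g; a=np.radians(a); z=-G[:,0]*np.cos(a)-G[:,2]*np.sin(a); y=sg*G[:,1]
    return pos+(.019-back)*z,np.c_[np.cross(y,z),y,z]
E
python3 - <<'E'
from ik import *
np.set_printoptions(precision=1,suppress=True)
q0=np.array(L[-2][0]); print(np.round(p,4))
for a in(30,35,40,45,50):
    print('a',a)
    for nm,g in(('lie',gauge([.56,.319,.024],10.2,'lie')),('liepre',gauge([.56,.319,.024],10.2,'lie')),('lift',gauge([.53,.29,.20],10.2,'lie'))):
        q,e,r=ik(*tool(g,a,.08 if nm=='liepre' else 0),q0); print(nm,q,'%.1f %.1f'%(e,r))
    for yaw in(180,160):
        for nm,pos in(('stand',[.50,.11,.148]),('above',[.50,.11,.20])):
            qq=q0.copy(); qq[6]+=180
            q,e,r=ik(*tool(gauge(pos,yaw,'s'),a),qq); print(nm,yaw,q,'%.1f %.1f'%(e,r))
    for nm,pos in(('V',[.546,-.134,.148]),('Vab',[.546,-.134,.2])):
        qq=q0.copy(); qq[6]+=180
        q,e,r=ik(*tool(gauge(pos,161.5,'s'),a),qq); print(nm,q,'%.1f %.1f'%(e,r))
E
```

```text
[ 0.3  0.5  0.4  0.3 -2.   0.   0.  -0.  88.1]
a 30
lie [ -15.6   66.4  -30.3   64.5   16.    82.5 -122. ] 0.0 0.0
liepre [ -16.7   65.4  -30.6   53.2   15.2   94.2 -120.1] 0.0 0.0
lift [ -12.4   52.   -33.2   68.4   11.7   92.8 -122.8] 0.0 0.0
stand 180 [  2.6  62.8 -29.2  70.1   5.2 109.3  62.8] 0.0 0.0
above 180 [  1.2  58.5 -25.8  69.2   1.9 113.3  64.6] 0.0 0.0
stand 160 [  8.7  60.6 -26.7  75.2  -6.9 100.3  55.3] 0.0 0.0
above 160 [  8.8  56.8 -27.   74.3  -8.7 104.5  54. ] 0.0 0.0
V [ 16.1  62.6  -6.7  60.8  -0.1 113.3  81.2] 7.1 3.2
Vab [ 16.9  57.4  -8.   63.1  -0.1 113.3  80.3] 13.9 6.2
a 35
lie [ -16.1   69.1  -30.4   59.3   14.5   89.3 -120.9] 0.0 0.0
liepre [ -17.7   69.3  -30.4   45.4   14.1  102.2 -118.9] 0.0 0.0
lift [ -12.9   54.6  -33.    64.3   10.3   98.6 -122.3] 0.0 0.0
stand 180 [  3.   60.3 -29.5  72.8   6.4 104.4  63.1] 0.0 0.0
above 180 [  3.2  56.7 -30.   71.6   4.8 108.9  62.5] 0.0 0.0
stand 160 [  8.6  58.  -26.6  77.6  -5.4  95.9  55.4] 0.0 0.0
above 160 [  8.7  54.3 -26.9  76.4  -7.1 100.4  54.3] 0.0 0.0
V [ 22.   63.6 -22.2  60.    8.1 113.3  72.3] 0.0 
[... 1028 characters left out ...]
  81.1  -4.   91.7  54.4] 0.0 0.0
V [ 23.8  58.5 -24.8  67.2  10.6 102.2  71.1] 0.0 0.0
Vab [ 23.9  55.3 -25.3  65.3   9.6 107.1  71. ] 0.0 0.0
a 50
lie [ -18.1   78.3  -30.6   42.4   10.6  110.1 -119. ] 0.0 0.0
liepre [ -21.7   75.1  -15.8   34.    -0.4  113.3 -112.4] 13.2 6.3
lift [ -17.9   60.4  -21.3   54.3   -0.3  113.3 -116.6] 2.3 1.1
stand 180 [  4.3  52.5 -30.2  82.1   9.8  88.9  62.9] 0.0 0.0
above 180 [  4.5  49.  -30.8  80.1   8.2  94.1  62.9] 0.0 0.0
stand 160 [  8.   50.3 -26.2  85.7  -1.1  81.8  54.8] 0.0 0.0
above 160 [  8.1  46.6 -26.6  83.7  -2.5  87.1  54.2] 0.0 0.0
V [ 24.3  55.7 -24.7  71.   11.2  96.4  71.1] 0.0 0.0
Vab [ 24.4  52.6 -25.2  68.9  10.2 101.4  71.2] 0.0 0.0
```

```bash
cat >> ik.py <<'E'
def delta(P,Rm,P0,R0):
    d=R0.T@(P-P0)/.25; w=R.from_matrix(R0.T@Rm).as_rotvec()/2
    return np.round(np.r_[d,w],3)
E
cat > go.py <<'E'
from ik import *
from station import sensors
def show(P,Rm):
    o=sensors.get_obs(); q,e,r=ik(P,Rm,np.array(o['joint_pos']))
    print('delta',delta(P,Rm,np.array(o['ee_pos']),np.array(o['orientation'])).tolist(),'ik %.1f %.1f'%(e,r),np.round(q,0),'TCP',np.round(P,3))
E
python3 -c "
from go import *
show(*tool(gauge([.56,.319,.107],10.2,'lie'),42))"
```

```text
delta [0.554, -0.201, 0.678, -0.014, -0.06, 0.027] ik 0.0 0.0 [ -17.   68.  -31.   51.   11.  105. -121.] TCP [0.547 0.317 0.093]
```

Request:
drive_tool(deltas=[[0.55,-0.2,0.68,-0.014,-0.06,0.027,70],[0.55,-0.2,0.68,-0.014,-0.06,0.027,70],[0.55,-0.2,0.68,-0.014,-0.06,0.027,70],[0.55,-0.2,0.68,-0.014,-0.06,0.027,70],[0.55,-0.2,0.68,-0.014,-0.06,0.027,70],[0.55,-0.2,0.68,-0.014,-0.06,0.027,70]])

```text
time_s: 4.1
ee_pos: [0.5438, 0.3146, 0.0911]
orientation: [[0.729, 0.18, -0.66], [0.126, -0.984, -0.129], [-0.673, 0.011, -0.74]]
contact_force: [0.3, -0.0, 0.2]
opening: 0.0704
grasp_force: 0.0
```

```bash
python3 st.py; python3 -c "
from go import *
show(*tool(gauge([.56,.319,.107],10.2,'lie'),42))
show(*tool(gauge([.56,.319,.027],10.2,'lie'),42))
import cv2
from h import *
for n,b in(('top',(150,270,100,260)),('side',(210,330,130,290))):
    p,d=optics.read_camera(n); c=p[b[0]:b[1],b[2]:b[3],::-1]; globals()[n]=cv2.resize(c,(400,300),interpolation=2)
cv2.imwrite('pics/pre.png',np.hstack([top,side]))"
```

```text
4.1 [ -20.55   65.38  -17.84   53.12    0.93  102.6  -114.08] [0.5438 0.3146 0.0911] [[0.729, 0.18, -0.66], [0.126, -0.984, -0.129], [-0.673, 0.011, -0.74]] [ 0.3267 -0.0142  0.1698] 0.07036311853138649 0.0
delta [0.007, -0.006, -0.016, 0.005, 0.002, -0.002] ik 0.0 0.0 [ -21.   66.  -18.   52.    1.  104. -114.] TCP [0.547 0.317 0.093]
delta [0.222, -0.009, 0.221, 0.005, 0.002, -0.002] ik 0.0 0.0 [ -21.   71.  -17.   53.    2.   98. -113.] TCP [0.547 0.317 0.013]
```

View pics/pre.png

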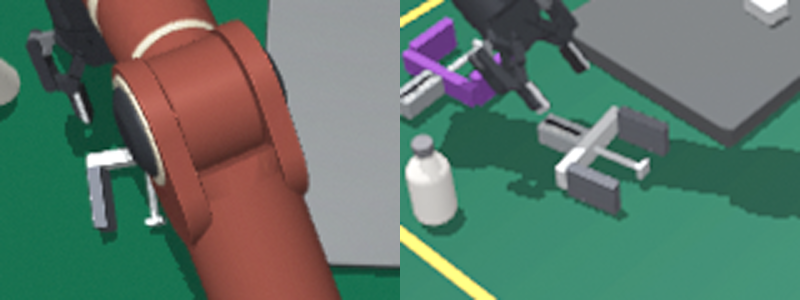

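Side crop: the open fingers stand astride the column end (about 555,125), clear of the bottle and the purple look-alike. I lower onto the column.

Request:
drive_tool(deltas=[[0.11,-0.008,0.1,0.005,0.002,-0.002,70],[0.17,-0.009,0.17,0.005,0.002,-0.002,70],[0.222,-0.009,0.221,0.005,0.002,-0.002,70],[0.222,-0.009,0.221,0.005,0.002,-0.002,70],[0.222,-0.009,0.221,0.005,0.002,-0.002,70]])

```text
time_s: 4.82
ee_pos: [0.5457, 0.3191, 0.0118]
orientation: [[0.729, 0.179, -0.66], [0.134, -0.984, -0.119], [-0.671, -0.002, -0.741]]
contact_force: [0.2, 0.9, -1.0]
opening: 0.07
grasp_force: 0.0
```

```bash
python3 st.py; python3 -c "
from go import *
show(*tool(gauge([.56,.319,.027],10.2,'lie'),42))"
```

```text
4.825 [ -20.65   70.87  -17.7    53.06    1.82   97.04 -112.8 ] [0.5457 0.3191 0.0118] [[0.729, 0.179, -0.66], [0.134, -0.984, -0.119], [-0.671, -0.002, -0.741]] [ 0.2474  0.8784 -0.9887] 0.0699793720918441 0.0
delta [0.001, 0.01, -0.007, 0.0, 0.001, 0.001] ik 0.0 0.0 [ -21.   71.  -17.   52.    3.   98. -113.] TCP [0.547 0.317 0.013]
```

Request:
drive_tool(deltas=[[0,0.006,0,0,0,0,50],[0,0.006,0,0,0,0,38],[0,0.006,0,0,0,0,30],[0,0.006,0,0,0,0,20],[0,0.006,0,0,0,0,10],[0,0.006,0,0,0,0,0],[0,0.006,0,0,0,0,0],[0,0.006,0,0,0,0,0]])

```text
time_s: 5.82
ee_pos: [0.5457, 0.317, 0.0113]
orientation: [[0.729, 0.179, -0.661], [0.133, -0.984, -0.12], [-0.672, -0.001, -0.741]]
contact_force: [0.9, -0.3, 3.8]
opening: 0.0274
grasp_force: 59.6
```

```bash
python3 st.py; python3 -c "
from go import *
show(*tool(gauge([.54,.29,.20],10.2,'lie'),42))"
```

```text
5.825 [ -20.53   70.86  -17.65   53.22    1.89   96.99 -112.71] [0.5457 0.317  0.0113] [[0.729, 0.179, -0.661], [0.133, -0.984, -0.12], [-0.672, -0.001, -0.741]] [ 0.8995 -0.2947  3.8219] 0.027446035074899868 59.591875076293945
delta [-0.538, 0.102, -0.455, 0.001, 0.002, 0.001] ik 0.0 0.0 [ -19.   57.  -18.   57.    1.  107. -114.] TCP [0.527 0.288 0.186]
```

Request:
drive_tool(deltas=[[-0.07,0.006,-0.07,0,0,0,0],[-0.2,0.04,-0.17,0,0,0,0],[-0.38,0.07,-0.3,0,0,0,0],[-0.54,0.1,-0.455,0,0,0,0],[-0.54,0.1,-0.455,0,0,0,0],[-0.54,0.1,-0.455,0,0,0,0]])

```text
time_s: 6.58
ee_pos: [0.5268, 0.2882, 0.1848]
orientation: [[0.729, 0.179, -0.66], [0.133, -0.984, -0.12], [-0.671, -0.0, -0.741]]
contact_force: [0.3, 0.2, -5.6]
opening: 0.027
grasp_force: 60.0
```

```bash
python3 st.py; python3 -c "
from go import *
show(*tool(gauge([.51,.20,.22],10.2,'lie'),42))
show(*tool(gauge([.51,.10,.22],180,'s'),42))
show(*tool(gauge([.51,.10,.22],170,'s'),42))"
```

```text
6.575 [ -18.32   57.17  -18.78   57.22   -0.24  106.59 -114.1 ] [0.5268 0.2882 0.1848] [[0.729, 0.179, -0.66], [0.133, -0.984, -0.12], [-0.671, -0.0, -0.741]] [ 0.2902  0.1809 -5.6198] 0.027013722554267552 60.03820538520813
delta [-0.19, 0.335, 0.058, 0.001, 0.001, 0.001] ik 0.0 0.0 [ -12.   50.  -18.   70.    3.  102. -109.] TCP [0.497 0.198 0.206]
delta [-0.251, 0.718, 0.105, 0.077, 0.096, -1.502] ik 0.0 0.0 [ 17.  67. -72.  73.  26. 113.  36.] TCP [0.496 0.1   0.207]
delta [-0.249, 0.709, 0.104, 0.073, 0.182, -1.432] ik 0.0 0.0 [ 22.  69. -77.  74.  24. 109.  26.] TCP [0.496 0.102 0.207]
```

Request:
drive_tool(deltas=[[-0.06,0.1,0.02,0,0,0,0],[-0.13,0.22,0.04,0,0,-0.05,0],[-0.19,0.335,0.058,0,0,-0.13,0],[-0.19,0.335,0.058,0,0,-0.22,0],[-0.19,0.335,0.058,0,0,-0.31,0],[-0.19,0.335,0.058,0,0,-0.4,0],[-0.19,0.335,0.058,0,0,-0.49,0],[-0.19,0.335,0.058,0,0,-0.58,0],[-0.19,0.335,0.058,0,0,-0.67,0],[-0.19,0.335,0.058,0,0,-0.75,0],[-0.19,0.335,0.058,0,0,-0.785,0],[-0.19,0.335,0.058,0,0,-0.785,0]])

```text
time_s: 8.07
ee_pos: [0.4971, 0.1975, 0.2046]
orientation: [[-0.179, 0.726, -0.664], [0.984, 0.132, -0.121], [-0.0, -0.675, -0.738]]
contact_force: [-0.5, 0.2, -4.7]
opening: 0.0273
grasp_force: 60.4
```

```bash
python3 st.py; python3 -c "
from go import *
for y in (180,190,170): show(*tool(gauge([.51,.10,.22],y,'s'),42))"
```

```text
8.075 [  0.32  56.14 -47.3   69.98  15.82 105.08 -35.52] [0.4971 0.1975 0.2046] [[-0.179, 0.726, -0.664], [0.984, 0.132, -0.121], [-0.0, -0.675, -0.738]] [-0.4988  0.2339 -4.7186] 0.027324159009356357 60.43495774269104
delta [-0.383, -0.062, 0.042, -0.012, 0.087, -0.72] ik 0.0 0.0 [ 18.  67. -72.  73.  26. 113.  36.] TCP [0.496 0.1   0.207]
delta [-0.393, -0.063, 0.043, 0.037, 0.04, -0.783] ik 0.0 0.0 [ 11.  61. -59.  72.  24. 113.  52.] TCP [0.496 0.098 0.207]
delta [-0.373, -0.06, 0.041, -0.059, 0.132, -0.656] ik 0.0 0.0 [ 22.  69. -77.  74.  24. 109.  26.] TCP [0.496 0.102 0.207]
```

```bash
python3 -c "
from go import *
for y in (180,185,190): show(*tool(gauge([.50,.11,.185],y,'s'),42))"
```

```text
delta [-0.336, 0.009, 0.167, -0.012, 0.087, -0.72] ik 0.0 0.0 [ 18.  71. -77.  76.  29. 111.  31.] TCP [0.486 0.11  0.172]
delta [-0.341, 0.008, 0.168, 0.012, 0.063, -0.752] ik 0.0 0.0 [ 16.  71. -76.  75.  31. 113.  35.] TCP [0.486 0.109 0.172]
delta [-0.346, 0.008, 0.168, 0.037, 0.04, -0.783] ik 0.0 0.0 [ 14.  68. -70.  75.  30. 113.  42.] TCP [0.486 0.108 0.172]
```

Request:
drive_tool(deltas=[[-0.1,0,0.05,0.005,0.006,-0.09,0],[-0.2,0,0.1,0.01,0.012,-0.18,0],[-0.3,0,0.15,0.015,0.02,-0.27,0],[-0.343,0.008,0.168,0.018,0.027,-0.36,0],[-0.343,0.008,0.168,0.02,0.033,-0.45,0],[-0.343,0.008,0.168,0.022,0.04,-0.54,0],[-0.343,0.008,0.168,0.022,0.046,-0.63,0],[-0.343,0.008,0.168,0.022,0.054,-0.72,0],[-0.343,0.008,0.168,0.022,0.054,-0.764,0],[-0.343,0.008,0.168,0.022,0.054,-0.764,0]])

```text
time_s: 9.32
ee_pos: [0.4864, 0.1084, 0.1732]
orientation: [[-0.666, -0.121, -0.736], [-0.079, 0.993, -0.091], [0.742, -0.003, -0.67]]
contact_force: [0.1, 0.1, -5.7]
opening: 0.0272
grasp_force: 60.5
```

```bash
python3 st.py; python3 -c "
from go import *
show(*tool(gauge([.50,.11,.185],187,'s'),42))
from h import *
f=[]
for n in('top','side'):
    p,d=optics.read_camera(n); np.savez(n+'1.npz',p=p,d=d); b=(150,270,170,330) if n=='top' else (150,270,200,360)
    f.append(cv2.resize(p[b[0]:b[1],b[2]:b[3],::-1],(400,300),interpolation=2))
cv2.imwrite('pics/up.png',np.hstack(f))"
```

```text
9.325 [ 15.74  68.21 -70.9   74.91  28.52 112.1   40.54] [0.4864 0.1084 0.1732] [[-0.666, -0.121, -0.736], [-0.079, 0.993, -0.091], [0.742, -0.003, -0.67]] [ 0.1363  0.0672 -5.6993] 0.02715954869340904 60.473177433013916
delta [-0.002, -0.0, 0.004, -0.0, 0.001, -0.002] ik 0.0 0.0 [ 15.  68. -71.  75.  29. 112.  40.] TCP [0.486 0.108 0.172]
```

View pics/up.png

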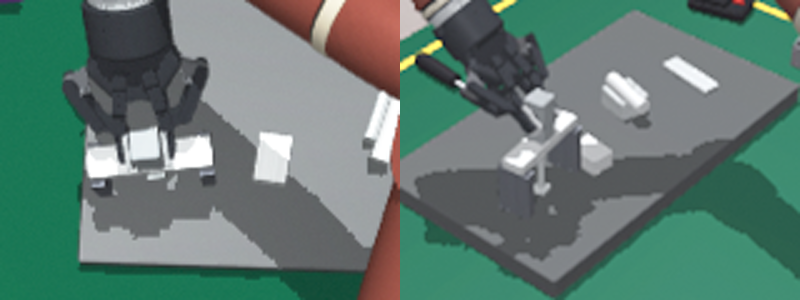

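Crop: the gauge hangs upright over the bare plate, legs at about (212,222) and (253,222) in the top picture, well clear of the block. I check its height and level.

```bash
python3 -c "
from h import *
np.set_printoptions(precision=4,suppress=True)
t=np.load('top1.npz');C=cloud('top',t['d'])
m=lambda v,u,k=2:np.median(C[v-k:v+k+1,u-k:u+k+1].reshape(-1,3),0)
print('col',m(208,229),'beamL',m(213,209),m(213,213),'beamR',m(211,246),m(211,250))
s=np.load('side1.npz');D=cloud('side',s['d'])
m=lambda v,u,k=1:np.median(D[v-k:v+k+1,u-k:u+k+1].reshape(-1,3),0)
for x,y in((540,97),(515,158),(565,122),(510,160),(570,118)): print(m(150+int(y/2.5),200+int((x-400)/2.5)))
"; 
```

```text
col [0.4963 0.1063 0.2135] beamL [0.494  0.1594 0.1553] [0.4943 0.1497 0.1545] beamR [0.5003 0.0706 0.154 ] [0.5006 0.0609 0.1551]
[0.4971 0.1065 0.2098]
[0.4892 0.158  0.1505]
[0.4923 0.0642 0.1506]
[0.4917 0.1657 0.1502]
[0.4927 0.0533 0.1478]
```

Request:
drive_tool(deltas=[[-0.03,0,0.027,0,0,0,0],[-0.06,0,0.054,0,0,0,0],[-0.08,0,0.072,0,0,0,0],[-0.08,0,0.072,0,0,0,0]])

```text
time_s: 9.93
ee_pos: [0.4866, 0.1084, 0.1467]
orientation: [[-0.666, -0.121, -0.736], [-0.081, 0.993, -0.09], [0.742, -0.0, -0.671]]
contact_force: [-1.1, 1.0, -4.4]
opening: 0.0272
grasp_force: 60.5
```

Request:
drive_tool(deltas=[[-0.015,0,0.013,0,0,0,0],[-0.028,0,0.025,0,0,0,0],[-0.033,0,0.03,0,0,0,0],[-0.036,0,0.032,0,0,0,0],[-0.036,0,0.032,0,0,0,0]])

```text
time_s: 10.55
ee_pos: [0.4869, 0.1087, 0.1356]
orientation: [[-0.667, -0.121, -0.735], [-0.082, 0.993, -0.09], [0.741, 0.0, -0.672]]
contact_force: [0.5, -0.3, -5.2]
opening: 0.0272
grasp_force: 60.5
```

Request:
drive_tool(deltas=[[-0.003,0,0.0027,0,0,0,0],[-0.003,0,0.0027,0,0,0,0],[-0.006,0,0.0054,0,0,0,0],[-0.006,0,0.0054,0,0,0,0]])

```text
time_s: 11.05
ee_pos: [0.4869, 0.1087, 0.1336]
orientation: [[-0.667, -0.121, -0.735], [-0.082, 0.993, -0.09], [0.741, 0.0, -0.672]]
contact_force: [-0.3, 0.1, -4.0]
opening: 0.027
grasp_force: 60.5
```

Feet should touch near TCP z = 0.131. I go down in 1 mm steps.

Request:
drive_tool(deltas=[[-0.003,0,0.0027,0,0,0,0],[-0.003,0,0.0027,0,0,0,0],[-0.006,0,0.0054,0,0,0,0],[-0.006,0,0.0054,0,0,0,0]])

```text
time_s: 11.55
ee_pos: [0.4869, 0.1087, 0.1314]
orientation: [[-0.667, -0.121, -0.735], [-0.082, 0.993, -0.09], [0.741, 0.0, -0.672]]
contact_force: [-0.6, -0.3, -3.7]
opening: 0.0271
grasp_force: 60.5
```

Request:
drive_tool(deltas=[[-0.003,0,0.0027,0,0,0,0],[-0.003,0,0.0027,0,0,0,0]])

```text
time_s: 11.8
ee_pos: [0.4869, 0.1087, 0.1305]
orientation: [[-0.667, -0.121, -0.735], [-0.082, 0.993, -0.09], [0.741, 0.0, -0.672]]
contact_force: [0.8, 0.1, -3.5]
opening: 0.0273
grasp_force: 60.7
```

Request:
drive_tool(deltas=[[-0.003,0,0.0027,0,0,0,0],[-0.003,0,0.0027,0,0,0,0]])

```text
time_s: 12.05
ee_pos: [0.4868, 0.1088, 0.1304]
orientation: [[-0.667, -0.122, -0.735], [-0.082, 0.993, -0.09], [0.741, 0.0, -0.672]]
contact_force: [0.8, 1.5, 1.6]
opening: 0.0273
grasp_force: 61.1
```

Request:
drive_tool(deltas=[[-0.003,0,0.0027,0,0,0,0],[-0.003,0,0.0027,0,0,0,0]])

```text
time_s: 12.3
ee_pos: [0.4867, 0.1089, 0.1303]
orientation: [[-0.666, -0.122, -0.736], [-0.083, 0.993, -0.09], [0.741, 0.001, -0.671]]
contact_force: [-0.0, 0.1, 5.8]
opening: 0.0271
grasp_force: 61.5
```

Feet are on the granite (+5.8 N). I release.

Request:
drive_tool(deltas=[[0,0,0,0,0,0,34],[0,0,0,0,0,0,45],[0,0,0,0,0,0,60],[0,0,0,0,0,0,70],[0,0,0,0,0,0,70],[0,0,0,0,0,0,70]])

```text
time_s: 13.05
ee_pos: [0.4869, 0.1087, 0.1284]
orientation: [[-0.667, -0.121, -0.735], [-0.082, 0.993, -0.09], [0.741, 0.0, -0.672]]
contact_force: [-0.3, 0.2, -0.1]
opening: 0.0699
grasp_force: 0.0
```

Request:
drive_tool(deltas=[[0,0,-0.15,0,0,0,70],[0,0,-0.3,0,0,0,70],[0,0,-0.4,0,0,0,70],[0,0,-0.4,0,0,0,70]])

```text
time_s: 13.55
ee_pos: [0.5601, 0.118, 0.1949]
orientation: [[-0.666, -0.122, -0.736], [-0.083, 0.992, -0.09], [0.742, 0.001, -0.671]]
contact_force: [-1.0, -0.3, -2.6]
opening: 0.0698
grasp_force: 0.0
```

```bash
python3 st.py; python3 -c "
from go import *
from h import *
np.set_printoptions(precision=4,suppress=True)
f=[]
for n in('top','side'):
    p,d=optics.read_camera(n); np.savez(n+'2.npz',p=p,d=d); C=cloud(n,d)
    k=(C[...,0]>.44)&(C[...,0]<.55)&(C[...,1]>.03)&(C[...,1]<.19)&(p.min(-1)>120)
    b=k&(abs(C[...,2]-.110)<.007); c=k&(abs(C[...,2]-.170)<.006)
    for q in(b,c):
        Q=C[q]; print(n,len(Q),cv2.minAreaRect(Q[:,:2].astype(np.float32)),np.median(Q,0), np.polyfit(Q[:,1],Q[:,2],1))
    b=(150,270,170,330) if n=='top' else (150,270,200,360)
    f.append(cv2.resize(p[b[0]:b[1],b[2]:b[3],::-1],(400,300),interpolation=2))
cv2.imwrite('pics/stood.png',np.hstack(f))"
```

```text
13.55 [ -4.27  57.99 -20.1   57.58   5.83 113.46  74.38] [0.5601 0.118  0.1949] [[-0.666, -0.122, -0.736], [-0.083, 0.992, -0.09], [0.742, 0.001, -0.671]] [-1.0236 -0.2539 -2.5843] 0.06978184560536274 0.0
top 210 ((0.49298912286758423, 0.13983958959579468), (0.029782317578792572, 0.06192757189273834), 7.437680721282959) [0.491  0.1483 0.111 ] [0.0003 0.1111]
top 93 ((0.49656233191490173, 0.11491148173809052), (0.026458796113729477, 0.019375858828425407), 3.1992344856262207) [0.4963 0.1146 0.1706] [-0.0775  0.1798]
side 188 ((0.49228233098983765, 0.11064334958791733), (0.03328631818294525, 0.12453320622444153), 6.0777106285095215) [0.4876 0.1271 0.1066] [-0.0013  0.1072]
side 39 ((0.49225130677223206, 0.10987856984138489), (0.023879965767264366, 0.026729673147201538), 9.448966026306152) [0.4901 0.1122 0.167 ] [0.0821 0.1578]
```

View pics/stood.png

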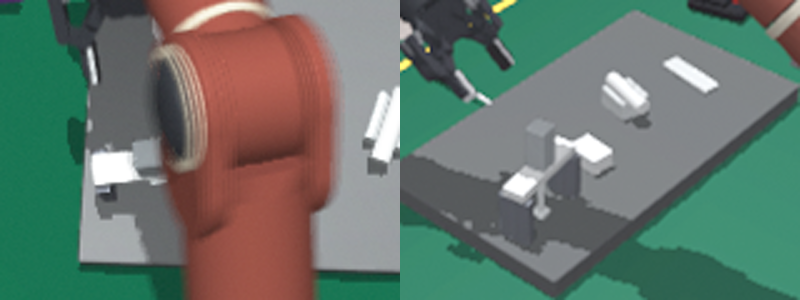

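Side crop: the gauge stands released on the bare plate at about (540,175), with the block, rod and strip untouched. I regrasp with the tool vertical.

```bash
python3 -c "
from go import *
show(*tool(gauge([.55,.115,.26],187,'s'),90))"
```

```text
delta [0.16, -0.002, -0.08, -0.003, -0.413, -0.003] ik 0.0 0.0 [  1.  28. -22.  96.  12.  58.  72.] TCP [0.55  0.115 0.241]
```

Request:
drive_tool(deltas=[[0.16,0,-0.08,0,-0.09,0,70],[0.16,0,-0.08,0,-0.18,0,70],[0.16,0,-0.08,0,-0.27,0,70],[0.16,0,-0.08,0,-0.36,0,70],[0.16,0,-0.08,-0.003,-0.413,-0.003,70],[0.16,0,-0.08,-0.003,-0.413,-0.003,70]])

```text
time_s: 14.4
ee_pos: [0.5455, 0.1175, 0.2387]
orientation: [[-0.992, -0.128, -0.012], [-0.128, 0.992, 0.007], [0.011, 0.009, -1.0]]
contact_force: [-0.1, -0.8, -0.3]
opening: 0.07
grasp_force: 0.0
```

```bash
python3 st.py; python3 -c "
from go import *
show(*tool(gauge([.4945,.110,.22],187,'s'),90))
from h import *
np.set_printoptions(precision=4,suppress=True)
for n in('top','side'):
    p,d=optics.read_camera(n); np.savez(n+'3.npz',p=p,d=d); C=cloud(n,d)
    k=(C[...,0]>.44)&(C[...,0]<.55)&(C[...,1]>.03)&(C[...,1]<.19)&(p.min(-1)>110)
    b=k&(abs(C[...,2]-.110)<.007); c=k&(abs(C[...,2]-.170)<.006)
    for q in(b,c):
        Q=C[q]; print(n,len(Q),cv2.minAreaRect(Q[:,:2].astype(np.float32)) if len(Q) else 0,np.median(Q,0))
"
```

```text
14.4 [  1.33  28.41 -23.72  95.56  12.14  59.18  71.17] [0.5455 0.1175 0.2387] [[-0.992, -0.128, -0.012], [-0.128, 0.992, 0.007], [0.011, 0.009, -1.0]] [-0.1383 -0.7755 -0.2632] 0.07001739375731697 0.0
delta [0.205, -0.005, 0.153, 0.004, -0.006, 0.003] ik 0.0 0.0 [  2.  26. -23. 107.  13.  49.  69.] TCP [0.494 0.11  0.201]
top 90 ((0.4908744990825653, 0.15946577489376068), (0.029839955270290375, 0.021928494796156883), 7.783897399902344) [0.4889 0.1614 0.1111]
top 0 0 [nan nan nan]
side 199 ((0.4917619824409485, 0.11203372478485107), (0.03268146142363548, 0.12480081617832184), 5.277140140533447) [0.4876 0.1259 0.1068]
side 52 ((0.49203670024871826, 0.11096019297838211), (0.028404315933585167, 0.030164211988449097), 11.225557327270508) [0.4923 0.1119 0.1663]
  return _methods._mean(a, axis=axis, dtype=dtype,
  ret = um.true_divide(
```

Request:
drive_tool(deltas=[[0.1,-0.003,0,0.004,-0.006,0.003,70],[0.207,-0.005,0,0.004,-0.006,0.003,70],[0.207,-0.005,0.08,0.004,-0.006,0.003,70],[0.207,-0.005,0.16,0.004,-0.006,0.003,70],[0.207,-0.005,0.16,0.004,-0.006,0.003,70]])

```text
time_s: 15.12
ee_pos: [0.4966, 0.1091, 0.1971]
orientation: [[-0.993, -0.119, -0.001], [-0.119, 0.993, 0.0], [0.001, 0.0, -1.0]]
contact_force: [-0.4, -0.3, -0.1]
opening: 0.0698
grasp_force: 0.0
```

```bash
python3 st.py; python3 -c "
from go import *
show(*tool(gauge([.494,.1105,.148],187,'s'),90))"
```

```text
15.125 [  1.    26.57 -22.92 106.79  13.24  49.31  68.38] [0.4966 0.1091 0.1971] [[-0.993, -0.119, -0.001], [-0.119, 0.993, 0.0], [0.001, 0.0, -1.0]] [-0.3908 -0.2792 -0.0684] 0.06983923394193123 0.0
delta [0.009, 0.007, 0.273, 0.0, -0.001, -0.002] ik 0.0 0.0 [ -1.  32. -20. 112.  17.  39.  66.] TCP [0.494 0.11  0.129]
```

Request:
drive_tool(deltas=[[0.009,0.006,0.1,0,0,-0.002,70],[0.009,0.006,0.2,0,0,-0.002,70],[0.009,0.006,0.25,0,0,-0.002,70],[0.009,0.006,0.265,0,0,-0.002,70],[0.009,0.006,0.265,0,0,-0.002,60],[0.009,0.006,0.265,0,0,-0.002,45],[0.009,0.006,0.265,0,0,-0.002,36],[0.009,0.006,0.265,0,0,-0.002,28],[0.009,0.006,0.265,0,0,-0.002,20],[0.009,0.006,0.265,0,0,-0.002,0],[0.009,0.006,0.265,0,0,-0.002,0],[0.009,0.006,0.265,0,0,-0.002,0]])

```text
time_s: 16.62
ee_pos: [0.4951, 0.1101, 0.1334]
orientation: [[-0.993, -0.122, 0.005], [-0.122, 0.993, 0.0], [-0.005, -0.0, -1.0]]
contact_force: [-0.8, -0.2, 5.6]
opening: 0.0271
grasp_force: 60.0
```

```bash
python3 st.py
```

```text
16.625 [ -1.07  31.32 -20.6  111.39  16.69  39.89  65.23] [0.4951 0.1101 0.1334] [[-0.993, -0.122, 0.005], [-0.122, 0.993, 0.0], [-0.005, -0.0, -1.0]] [-0.7571 -0.1685  5.5561] 0.027107306557223588 59.95608687400818
```

Request:
drive_tool(deltas=[[0,0,-0.05,0,0,0,0],[0,0,-0.15,0,0,0,0],[0,0,-0.3,0,0,0,0],[0,0,-0.3,0,0,0,0]])

```text
time_s: 17.12
ee_pos: [0.4958, 0.1107, 0.2099]
orientation: [[-0.992, -0.122, 0.009], [-0.122, 0.993, 0.002], [-0.009, 0.001, -1.0]]
contact_force: [-0.0, 0.3, -4.5]
opening: 0.0271
grasp_force: 59.7
```

```bash
python3 st.py; python3 -c "
from go import *
from h import *
np.set_printoptions(precision=4,suppress=True)
for n,i in(('top',0),('side',0),('side',3)):
    q=np.load(f'{n}{i}.npz');C=cloud(n,q['d']);off=.002 if n=='top' else -.003
    k=(C[...,0]>.48)&(C[...,0]<.62)&(C[...,1]>-.19)&(C[...,1]<-.08)
    r=k&(C[...,2]>.064+off);Q=C[r]
    c=Q.mean(0);v=np.linalg.svd(Q[:,:2]-c[:2])[2][0];v*=np.sign(v[0]);t=(Q[:,:2]-c[:2])@v
    mid=c[:2]+v*(t.max()+t.min())/2
    print(n,len(Q),'mid',mid,'yaw',np.degrees(np.arctan2(v[1],v[0])),'len',np.ptp(t),'crest',np.percentile(Q[:,2],95))
    b=k&(C[...,2]>.046+off); Q=C[b]; print('  all',cv2.minAreaRect(Q[:,:2].astype(np.float32)))
show(*tool(gauge([.546,-.134,.222],161.5,'s'),90))"
```

```text
17.125 [  1.25  25.39 -23.4  106.37  12.89  50.28  68.69] [0.4958 0.1107 0.2099] [[-0.992, -0.122, 0.009], [-0.122, 0.993, 0.002], [-0.009, 0.001, -1.0]] [-0.0275  0.2779 -4.4983] 0.0270631640013052 59.71075236797333
top 167 mid [ 0.5494 -0.1345] yaw -18.15458833297825 len 0.07922748521389011 crest 0.0723844366354035
  all ((0.5495582222938538, -0.13450780510902405), (0.04380882531404495, 0.08008076995611191), 72.08170318603516)
side 63 mid [ 0.5429 -0.1327] yaw -16.66114405113094 len 0.08481607131723903 crest 0.06789401717235424
  all ((0.5425055027008057, -0.13397721946239471), (0.04667077213525772, 0.08487386256456375), 75.20597839355469)
side 63 mid [ 0.5443 -0.1325] yaw -15.829093859285047 len 0.08075552554320714 crest 0.0668337850990379
  all ((0.5421004891395569, -0.1352255642414093), (0.05071164295077324, 0.08276814222335815), 71.3633804321289)
delta [-0.079, -0.996, 0.027, 0.001, 0.004, 0.223] ik 0.0 0.0 [ 22.  30. -15.  98.   9.  53.  74.] TCP [ 0.546 -0.134  0.203]
```

Request:
drive_tool(deltas=[[-0.01,-0.12,0,0,0,0.03,0],[-0.03,-0.3,0,0,0,0.07,0],[-0.04,-0.5,0,0,0.002,0.11,0],[-0.06,-0.7,0,0,0.003,0.15,0],[-0.08,-0.88,0,0,0.003,0.19,0],[-0.08,-0.97,0,0,0.003,0.219,0],[-0.08,-0.996,0,0,0.003,0.219,0],[-0.08,-0.996,0,0,0.003,0.219,0]])

```text
time_s: 18.12
ee_pos: [0.5442, -0.1329, 0.2073]
orientation: [[-0.951, 0.308, -0.004], [0.308, 0.951, 0.003], [0.004, 0.001, -1.0]]
contact_force: [-0.0, 1.4, -4.9]
opening: 0.0274
grasp_force: 60.3
```

```bash
python3 st.py; python3 -c "
from go import *
show(*tool(gauge([.546,-.134,.222],162,'s'),90))
from h import *
f=[]
for n in('top','side'):
    p,d=optics.read_camera(n); np.savez(n+'4.npz',p=p,d=d); b=(150,255,260,400) if n=='top' else (130,235,230,370)
    f.append(cv2.resize(p[b[0]:b[1],b[2]:b[3],::-1],(400,300),interpolation=2))
cv2.imwrite('pics/overv.png',np.hstack(f))"
```

```text
18.125 [ 21.29  29.4  -14.94  98.12   8.86  53.88  74.99] [ 0.5442 -0.1329  0.2073] [[-0.951, 0.308, -0.004], [0.308, 0.951, 0.003], [0.004, 0.001, -1.0]] [-0.009   1.4347 -4.8873] 0.02742847095688155 60.29571175575256
delta [-0.008, -0.002, 0.017, 0.001, -0.002, 0.001] ik 0.0 0.0 [ 21.  30. -15.  98.   9.  53.  75.] TCP [ 0.546 -0.134  0.203]
```

View pics/overv.png

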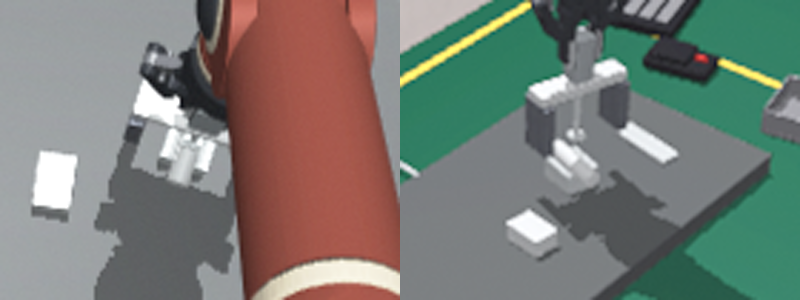

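Side crop: the gauge hangs over the V-block, foot at (575,135) just above the rod, legs either side and clear of strip and block. I lower slowly.

Request:
drive_tool(deltas=[[-0.01,-0.002,0.04,0,-0.0045,0,0],[-0.01,-0.002,0.08,0,-0.0045,0,0],[-0.01,-0.002,0.1,0,-0.0045,0,0],[-0.01,-0.002,0.12,0,-0.0045,0,0],[-0.01,-0.002,0.14,0,-0.0045,0,0],[-0.01,-0.002,0.16,0,-0.0045,0,0],[-0.01,-0.002,0.16,0,-0.0045,0,0]])

```text
time_s: 19.1
ee_pos: [0.5469, -0.1359, 0.1677]
orientation: [[-0.951, 0.31, 0.006], [0.31, 0.951, -0.002], [-0.007, 0.0, -1.0]]
contact_force: [-0.1, -0.3, -2.7]
opening: 0.0278
grasp_force: 60.4
```

```bash
python3 st.py
```

```text
19.1 [ 20.88  32.03 -14.14 100.8   10.1   48.02  74.  ] [ 0.5469 -0.1359  0.1677] [[-0.951, 0.31, 0.006], [0.31, 0.951, -0.002], [-0.007, 0.0, -1.0]] [-0.131  -0.3393 -2.6702] 0.027796243127591005 60.372490882873535
```

Request:
drive_tool(deltas=[[0,0.005,0.02,0,0,0,0],[0,0.005,0.04,0,0,0,0],[0,0.005,0.06,0,0,0,0],[0,0.005,0.08,0,0,0,0],[0,0.005,0.1,0,0,0,0],[0,0.005,0.115,0,0,0,0],[0,0.005,0.12,0,0,0,0],[0,0.005,0.12,0,0,0,0]])

```text
time_s: 20.1
ee_pos: [0.5475, -0.1347, 0.138]
orientation: [[-0.951, 0.31, 0.006], [0.31, 0.951, -0.002], [-0.007, 0.0, -1.0]]
contact_force: [-0.3, -1.0, -3.8]
opening: 0.0272
grasp_force: 60.5
```

```bash
python3 st.py
```

```text
20.1 [ 20.3   34.23 -13.53 102.51  10.96  44.15  73.11] [ 0.5475 -0.1347  0.138 ] [[-0.951, 0.31, 0.006], [0.31, 0.951, -0.002], [-0.007, 0.0, -1.0]] [-0.3309 -0.9883 -3.7597] 0.027241807294490664 60.45640468597412
```

Request:
drive_tool(deltas=[[0,0,0.004,0,0,0,0],[0,0,0.008,0,0,0,0],[0,0,0.012,0,0,0,0],[0,0,0.012,0,0,0,0]])

```text
time_s: 20.6
ee_pos: [0.5475, -0.1347, 0.1349]
orientation: [[-0.951, 0.31, 0.006], [0.31, 0.951, -0.002], [-0.007, 0.0, -1.0]]
contact_force: [0.2, 0.3, -3.7]
opening: 0.0274
grasp_force: 60.5
```

Request:
drive_tool(deltas=[[0,0,0.004,0,0,0,0],[0,0,0.004,0,0,0,0]])

```text
time_s: 20.85
ee_pos: [0.5475, -0.1347, 0.1339]
orientation: [[-0.951, 0.31, 0.006], [0.31, 0.951, -0.002], [-0.007, 0.0, -1.0]]
contact_force: [1.7, -0.0, -2.7]
opening: 0.0272
grasp_force: 60.5
```

Request:
drive_tool(deltas=[[0,0,0.003,0,0,0,0],[0,0,0.003,0,0,0,0]])

```text
time_s: 21.1
ee_pos: [0.5476, -0.1348, 0.1334]
orientation: [[-0.951, 0.31, 0.007], [0.31, 0.951, -0.002], [-0.007, 0.0, -1.0]]
contact_force: [-0.5, -0.3, -0.7]
opening: 0.0273
grasp_force: 60.9
```

Request:
drive_tool(deltas=[[0,0,0.003,0,0,0,0],[0,0,0.003,0,0,0,0]])

```text
time_s: 21.35
ee_pos: [0.5478, -0.1348, 0.1334]
orientation: [[-0.951, 0.31, 0.007], [0.31, 0.951, -0.002], [-0.008, 0.0, -1.0]]
contact_force: [-1.1, -0.3, 5.6]
opening: 0.0274
grasp_force: 61.6
```

```bash
python3 -c "
from h import *
f=[]
for n in('top','side'):
    p,d=optics.read_camera(n); np.savez(n+'5.npz',p=p,d=d); b=(150,255,260,400) if n=='top' else (140,215,240,340)
    f.append(cv2.resize(p[b[0]:b[1],b[2]:b[3],::-1],(400,300),interpolation=2))
cv2.imwrite('pics/onv.png',np.hstack(f))"
```

```text
(no output)
```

View pics/onv.png

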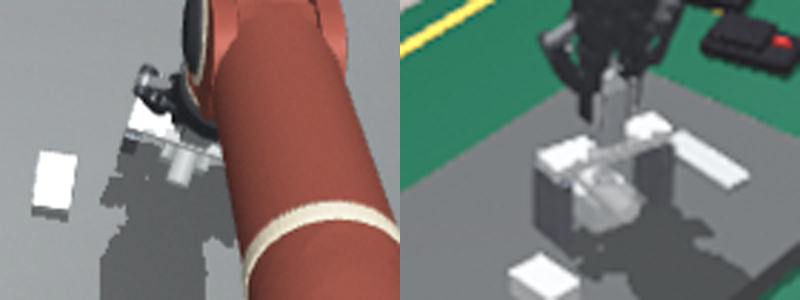

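Side crop: the gauge stands astride the V-block with both feet down, the rod in its groove under the bridge (600,195). I release and retreat upward.

Request:
drive_tool(deltas=[[0,0,0,0,0,0,34],[0,0,0,0,0,0,45],[0,0,0,0,0,0,60],[0,0,0,0,0,0,70],[0,0,0,0,0,0,70],[0,0,0,0,0,0,70]])

```text
time_s: 22.2
ee_pos: [0.5476, -0.1348, 0.1325]
orientation: [[-0.951, 0.31, 0.007], [0.31, 0.951, -0.002], [-0.007, 0.0, -1.0]]
contact_force: [-0.4, 0.1, -0.2]
opening: 0.0697
grasp_force: 0.0
```

Request:
drive_tool(deltas=[[0,0,-0.1,0,0,0,70],[0,0,-0.25,0,0,0,70],[0,0,-0.5,0,0,0,70],[0,0,-0.6,0,0,0,70],[0,0.4,-0.6,0,0,0,70],[0,0.8,-0.6,0,0,0,70],[0,0.8,-0.6,0,0,0,70],[0,0.8,-0.6,0,0,0,70]])

```text
time_s: 23.2
ee_pos: [0.6085, 0.0629, 0.2824]
orientation: [[-0.954, 0.301, 0.006], [0.301, 0.954, 0.003], [-0.005, 0.004, -1.0]]
contact_force: [-0.5, -0.3, 0.2]
opening: 0.0699
grasp_force: 0.0
```

```bash
python3 st.py; python3 -c "
from h import *
f=[]
for n in('top','side'):
    p,d=optics.read_camera(n); C=cloud(n,d); b=(150,255,260,400) if n=='top' else (140,215,240,340)
    k=(C[...,0]>.47)&(C[...,0]<.63)&(C[...,1]>-.22)&(C[...,1]<-.06)&(p.min(-1)>110)
    for z in(.110,.170):
        Q=C[k&(abs(C[...,2]-z)<.007)]; print(n,len(Q),cv2.minAreaRect(Q[:,:2].astype(np.float32)),np.median(Q[:,2]))
    f.append(cv2.resize(p[b[0]:b[1],b[2]:b[3],::-1],(400,300),interpolation=2))
cv2.imwrite('pics/fin.png',np.hstack(f))"
```

```text
23.2 [  2.39  29.96 -17.08  83.93   9.09  67.08  56.45] [0.6085 0.0629 0.2824] [[-0.954, 0.301, 0.006], [0.301, 0.954, 0.003], [-0.005, 0.004, -1.0]] [-0.5081 -0.2698  0.2485] 0.06992335465551257 0.0
top 445 ((0.5493667125701904, -0.13458989560604095), (0.11975812166929245, 0.032411761581897736), 73.30225372314453) 0.11068055179246272
top 128 ((0.5499228835105896, -0.134725421667099), (0.027335450053215027, 0.027800491079688072), 70.90474700927734) 0.17035555333773267
side 163 ((0.5429256558418274, -0.13284748792648315), (0.1233057826757431, 0.03802458941936493), 69.3970947265625) 0.10677049787141557
side 39 ((0.5452014207839966, -0.13404178619384766), (0.03287317976355553, 0.032719165086746216), 89.1973876953125) 0.16555377010645178
```

View pics/fin.png

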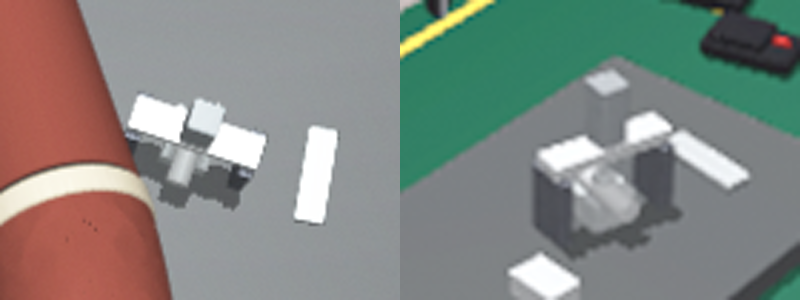

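The picture shows the gauge upright and square over the V-block. Beam centre is (0.549,-0.1346) in the top view, against the rod's (0.5495,-0.1345), and the beam height matches the zeroed stand. Hand in.

```bash
python3 -c "
from station import ticket
print(ticket.hand_in())"
```

```text
the job is handed in; nothing more can be done
None
```

The job is handed in: I zeroed the gauge on the bare plate, then set it down astride the V-block and let go, centred over the rod to about 1 mm in the top view; I could not read the spindle itself and no verdict came back.

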